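# Unstack the powder pots and lay out the colouring station

### The job

Lay out the station for colouring the chocolate figures: the powder pots and their brush were carried over in two piles. Take the piles apart from the top and stand every pot upright, fully down, in the grey seat cup bored for its size (the large pot in the large cup, the small pot in the small cup, the two medium pots in the two medium cups, either way round), and lay the brush flat across both wire cradles of its rest, midway along it, either end forward. Never let a pot tip over: there is loose powder in them.

Things in the scene. Friction and masses are not known exactly. Their poses are not given: they have to be found in the camera images.
- pot_large: powder pot with a screw lid, the largest, red lid, 62 mm high, body 62 mm and lid 64 mm across, the lid being the top 10 mm. It stands upright; origin at the centre of its underside, z up. Its axis stands 3 mm in its own +x and 2 mm in its own +y from the origin. Take it round the lid. Bottom of the pile of three, on the table
- pot_medium_a: powder pot with a screw lid, medium, white lid, 50 mm high, body 48 mm and lid 50 mm across, the lid being the top 12 mm. It stands upright; origin at the centre of its underside, z up. Take it round the lid. At the start it stands on the large pot's lid and carries the small pot
- pot_small: powder pot with a screw lid, the smallest, black lid, 40 mm high, body 36 mm and lid 38 mm across, the lid being the top 12 mm. It stands upright; origin at the centre of its underside, z up. Take it round the lid. At the start on top of the pile of three, its underside 112 mm above the table
- pot_medium_b: powder pot with a screw lid, medium, white lid, 50 mm high, body 48 mm and lid 50 mm across, the lid being the top 12 mm. It stands upright; origin at the centre of its underside, z up. Its axis stands 1 mm in its own +x from the origin. Take it round the lid. Same size as the other medium pot (they are interchangeable). At the start on the table, with the brush lying on its lid
- brush: flat pastry brush, 200 mm long: wooden handle 28 wide, 10 thick (x = -26 to +100 mm), white ferrule 32 wide, 14 thick, bristles to -x. Origin mid-length at its underside (handle's underside 1 mm higher); x along it (its long axis is turned +0.07 rad about z from x), z up. Balances at x = -6 mm: take it across the handle at the origin. At the start it lies on a medium pot's lid, origin 49 mm up
- seat_large: grey round seat cup, fixed in the square steel tray, for the large pot: bore 70 mm, flared mouth 82 mm, 91 mm over the rim, 15 mm high; the pot stands on its inner floor, 4 mm above the origin; straight bore up to 8 mm, flare above. Origin at the centre of its underside, z up. The four cups form a 2 x 2 square, 98 mm apart, in changing order; the tray is shifted and turned
- seat_medium_a: grey round seat cup, fixed in the square steel tray, for a medium pot (two such cups): bore 56 mm, flared mouth 68 mm, 77 mm over the rim, 15 mm high; the pot stands on its inner floor, 4 mm above the origin; straight bore up to 8 mm, flare above. Origin at the centre of its underside, z up. The four cups form a 2 x 2 square, 98 mm apart, in changing order; the tray is shifted and turned
- seat_medium_b: grey round seat cup, fixed in the square steel tray, for a medium pot (two such cups): bore 56 mm, flared mouth 68 mm, 77 mm over the rim, 15 mm high; the pot stands on its inner floor, 4 mm above the origin; straight bore up to 8 mm, flare above. Origin at the centre of its underside, z up. The four cups form a 2 x 2 square, 98 mm apart, in changing order; the tray is shifted and turned
- seat_small: grey round seat cup, fixed in the square steel tray, for the small pot: bore 44 mm, flared mouth 56 mm, 65 mm over the rim, 15 mm high; the pot stands on its inner floor, 4 mm above the origin; straight bore up to 8 mm, flare above. Origin at the centre of its underside, z up. The four cups form a 2 x 2 square, 98 mm apart, in changing order; the tray is shifted and turned
- brush_rest: fixed brush rest: steel plate 120 x 62 x 7 mm with two U-shaped cradles of 5 mm dark wire, 38 mm either side of its middle along x, horns 52 mm apart at the bottom, 66 at the tips (42 mm up). The brush lies along its x across both cradles, underside 26.5 mm above the plate's underside; between the cradles 71 mm are free for fingers. Origin at the centre of its underside, z up
Things that resemble listed ones, but are neither listed nor needed, are in the scene too. What is shaped like the pot_medium_b but green is not meant.

How it is judged (in metres and radians):
At the end, for the whole second after the job is handed in: Each pot upright (0.1 rad) on the floor of the cup of its size (2.5 mm in height, origin within 12 mm of the cup axis; medium pots either way round). Brush level on both cradles, along the rest (0.25 rad, either way), origin within 20 mm along and 15 mm across of its middle. All at rest (horizontal distance between pot_large and seat_large below 0.012 m and z of pot_large in the frame of seat_large between 0.002 and 0.0065 m and angle between each of pot_large, pot_small's own z axis and vertical below 0.1 rad and horizontal distance between pot_small and seat_small below 0.012 m and z of pot_small in the frame of seat_small between 0.002 and 0.0065 m and ((horizontal distance between pot_medium_a and seat_medium_a below 0.012 m and z of pot_medium_a in the frame of seat_medium_a between 0.002 and 0.0065 m and angle between each of pot_medium_a, pot_medium_b's own z axis and vertical below 0.1 rad and horizontal distance between pot_medium_b and seat_medium_b below 0.012 m and z of pot_medium_b in the frame of seat_medium_b between 0.002 and 0.0065 m) or (horizontal distance between pot_medium_a and seat_medium_b below 0.012 m and z of pot_medium_a in the frame of seat_medium_b between 0.002 and 0.0065 m and angle between each of pot_medium_a, pot_medium_b's own z axis and vertical below 0.1 rad and horizontal distance between pot_medium_b and seat_medium_a below 0.012 m and z of pot_medium_b in the frame of seat_medium_a between 0.002 and 0.0065 m)) and x of brush in the frame of brush_rest between -0.02 and 0.02 m and y of brush in the frame of brush_rest between -0.015 and 0.015 m and z of brush in the frame of brush_rest between 0.022 and 0.031 m and angle between the x axis of brush and the x axis of brush_rest, either way round below 0.25 rad and angle between brush's own z axis and vertical below 0.15 rad and linear speed of each of pot_large, pot_medium_a, pot_medium_b, pot_small, brush below 0.02 m/s); the robot touches nothing.
It fails at once if a pot tips over (leans more than 0.5 rad) (angle between any of pot_large, pot_medium_a, pot_medium_b, pot_small's own z axis and vertical above 0.5 rad).
It also fails if it takes over 138 s, if anything falls off the work surface, if the arm or the gripper's body presses on something with over 40 N, if the wrist force passes 120 N, or if a joint passes its speed limit or range.

### The arm

A 6-joint arm with a two-finger parallel gripper is mounted at the origin on a cart in front of the work surface, level with it; the furniture and walls round the work are solid. World frame = base frame: x ahead of the robot, y to its left, z up, the work surface at z = 0. Lengths are in mm, angles in rad, forces in N, time in s.
With the tool pointing down it reaches from about 275 to 850 mm from the base axis. Payload 19 kg.
Tool frame: the origin (TCP) lies at the very end of the fingers, on their centre line; the grasp point (between the pads) lies 19 mm behind it; z points along the fingers, y is the line along which they close (so a half turn about z gives the same grasp; the last joint's range is limited). The gripper opens to 85 mm and grips with 20 to 120 N. Pads are 22 mm wide; open, the fingers measure 114 mm over their backs; the gripper's body (76 mm by 85 mm) begins 54 mm behind the grasp point. The pads swing forward as they close: fully open they stand 13 mm farther back than shut.
Start: joints at [1.185, 0.15, 1.437, -0, 1.554, -0.134], TCP at [143.266, 556.835, 231.267] pointing down, gripper open.
Joint ranges: [-2.8, 2.8], [-0.68, 2.1], [0.12, 2.68], [-1.39, 4.53], [0.16, 2.79], [-2.81, 2.81]. Speed limits (rad/s): [1.89, 1.89, 2.22, 3.01, 3.01, 3.01].

### API

Orientations are given as a unit quaternion [x, y, z, w].
In Python, from plant import manip gives the robot as it stands.
- The arm moves only by the tool drive_tool, never from a script. Its argument "rows" is a list that holds one entry, the list of rows, each a list of 5 numbers: the opening, from 0 (shut) to 1 (fully open), then the shift along the tool's x, y, z in m, then the turn about the tool's z in rad. A call has 1 to 12 rows; each row is the pose to reach, as a shift and turn from the pose commanded when the call began, along the tool's axes at that moment; what a row does not reach only later rows make up. A row lasts 1/10 s, in which the tool goes at most 50 mm and 8.59 degrees, less where a joint would pass 70% of its speed; a pose out of reach is approached as far as the arm can. A call with a gripper value outside its range is refused whole. The fingers move at their own pace and stop on an object; the grip force is fixed at half the most. Time passes only in rows, so rows that repeat a pose let the fingers close. It gives the time, the measured TCP pose, the force, the opening and the grip force at its end, in the units of the state.
- manip.sense(): the state, without advancing time (a new reading comes with each control period).
- manip.camera(name): name is "scene" or "top"; returns the picture (400x640x3 uint8, red, green, blue); there is no depth.
- manip.camera_model(name): a dict with "vfov" (degrees; the focal length in pixels is half the picture's height over the tangent of half this angle, whatever the lens; pixels are square), "cx", "cy" (the principal point, pixels), "rvec" (rotation vector, rad) and "tvec" (3), from world to camera coordinates, as OpenCV has them. Camera axes: x right, y down, z forward; pixel columns grow to the right and rows downward; lengths in mm; the calibration is good to about 2 mm. A picture is of the moment at which its call begins. camera_model takes no time and is no camera call.
- manip.job_done(): hands the job in; it is judged then, once.
Trained networks look in the newest picture that a camera, given by its name, has taken for a name from the list of things; names that differ only in an ending like _2 or _b are one class to them, and where a whole thing is asked for, a point or a joint stands for the part that bears it (a point fixed in the world has none). Each returns a list of dicts, best first, with "p" (0 to 1); they miss things now and then, are a little off and sometimes report something else, mostly with a low value. They report only what shows in the picture. A call takes as long as a camera call. They do not tell look-alikes from the thing itself.
- manip.regions_of(name, camera): "pixels" (400x640 bool, what is visible of it) and "pixel" ([row, column] in pixels, amid what is visible of it).
- manip.place_of(name, camera): "pixel" ([row, column] in pixels: a listed point, or the origin of a listed thing).
The state is a dict: "t": time; "joint_positions": joint angles; "qd": joint speeds; "joint_torque": joint torques, N m; "tcp_pos": TCP position; "ee_rot": TCP orientation; "force": force on the tool from outside, world axes, zero at the start; "ft_torque": the same for the moment, N m; "gripper_width": finger opening in mm; "gripper_force": force on a finger pad.
Only numpy, scipy, OpenCV 4.12 (cv2) and the standard library are available. Lean on these libraries where they do the work, as an engineer would, in place of code of your own. Each camera call takes 0.05 s, during which the arm holds its last target. There are 200 camera calls.

## Working session

There is one attempt and no reset: what is moved stays moved. The work goes in short steps, Python scripts to look and compute and a tool call to move; the robot and the scene stay as the last step left them, time stands still between calls to the robot, and variables do not carry over. Pictures are saved under pics/ and viewed, at most 16 in all, crops included, and the job is handed in when it is done.

Besides the shell and the picture viewer there is one more tool, called after "Request:" as name([rows], argument=value, ...), one row to a line, values as JSON. drive_tool: Moves the arm, as the interface text tells. Its arguments: {"type":"object","properties":{"rows":{"type":"array"}},"required":["rows"]}

```bash
ls; mkdir -p pics; cat > h.py <<'E'
import numpy as np, cv2
from plant import manip
from scipy.spatial.transform import Rotation as R
def cam(n):
    m=manip.camera_model(n); f=200/np.tan(np.radians(m['vfov'])/2)
    K=np.array([[f,0,m['cx']],[0,f,m['cy']],[0,0,1.]])
    return K,cv2.Rodrigues(np.array(m['rvec'],float))[0],np.array(m['tvec'],float).ravel()
def back(n,rc,z):
    K,Rm,t=cam(n); d=Rm.T@np.linalg.inv(K)@np.array([rc[1],rc[0],1.]); c=-Rm.T@t
    return c+d*(z-c[2])/d[2]
def proj(n,p):
    K,Rm,t=cam(n); q=K@(Rm@np.array(p,float)+t); return q[1]/q[2],q[0]/q[2]
def shot(n,f):
    im=manip.camera(n); cv2.imwrite('pics/'+f,im[:,:,::-1]); return im
E
python3 - <<'E'
from h import *
for n in('top','scene'):
    shot(n,n+'0.png'); m=manip.camera_model(n); print(m); K,Rm,t=cam(n); print(-Rm.T@t)
s=manip.sense(); print(s)
H=dict(pot_large=0,pot_medium_a=62,pot_small=112,brush=49,seat_large=4,seat_medium_a=4,seat_small=4,brush_rest=0)
for k,z in H.items():
    for n in('top','scene'):
        for r in manip.place_of(k,n): print(k,n,round(r['p'],2),np.round(r['pixel']),np.round(back(n,r['pixel'],z)))
E
```

```text
pics
{'vfov': 54.87974660798029, 'cx': 317.6775925334342, 'cy': 204.297712263091, 'rvec': array([ 2.19098942, -2.13453843,  0.11431804]), 'tvec': array([-1.77811967e-01,  5.27100458e+02,  1.09996698e+03])}
[ 403.29308228    7.23544779 1151.1145124 ]
{'vfov': 52.05030835631517, 'cx': 319.4144519058329, 'cy': 209.06178459334672, 'rvec': array([ 2.23372512, -1.11507033,  0.40009122]), 'tvec': array([-282.9907249 ,  395.70951361,  895.2975095 ])}
[ -40.43953443 -384.05093698  942.9193613 ]
{'t': 0.1, 'joint_positions': array([ 1.18501428e+00,  1.50913996e-01,  1.43794237e+00,  9.07813665e-07,
        1.55380255e+00, -1.34000359e-01]), 'qd': array([-0.00098302, -0.00051776, -0.00263991, -0.0021185 ,  0.00065464,
        0.00016124]), 'joint_torque': array([ 4.45797632e-03, -7.14374471e+01, -5.71785414e+01, -4.08406158e-04,
        7.07315980e-03, -8.92491039e-05]), 'tcp_pos': array([143.18583621, 556.66121284, 230.76061131]), 'ee_rot': array([ 1.25558565e-01,  9.92086066e-01, -5.15107471e-04, -1.37439284e-04]), 'force': array([ 0.30351565,  0.18233741, -0.41355174]), 'ft_torque': array([-
[... 789 characters left out ...]
.56 [207. 213.] [509. 315.  49.]
brush scene 0.79 [174. 244.] [519. 324.  49.]
brush scene 0.26 [275. 464.] [ 594. -359.   49.]
seat_large top 0.6 [189. 284.] [572. 115.   4.]
seat_large scene 0.89 [202. 310.] [582. 120.   4.]
seat_medium_a top 0.94 [220. 280.] [480. 126.   4.]
seat_medium_a top 0.62 [194. 314.] [560.  25.   4.]
seat_medium_a scene 0.94 [221. 334.] [565.  20.   4.]
seat_medium_a scene 0.69 [221. 284.] [478. 135.   4.]
seat_medium_a scene 0.41 [298. 453.] [ 549. -363.    4.]
seat_small top 0.78 [227. 310.] [460.  34.   4.]
seat_small scene 0.72 [239. 310.] [475.  35.   4.]
brush_rest top 0.77 [226. 386.] [ 472. -193.    0.]
brush_rest scene 0.8 [285. 382.] [ 474. -200.    0.]
```

View pics/top0.png

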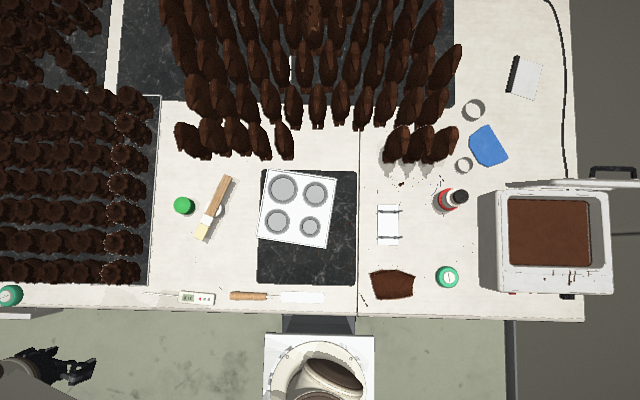

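View pics/scene0.png

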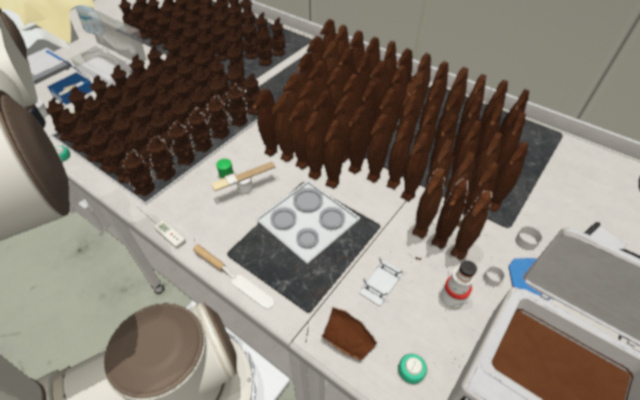

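The top view shows the tray (4 cups) at about (205,297), the rest at (225,389), the three-pot pile at (200,450), and the brush on a medium pot at (208,215). A green look-alike is at (206,184). Next I'll zoom in to measure.

```bash
cat > crop.py <<'E'
from h import *
a=cv2.imread('pics/top0.png'); b=cv2.imread('pics/scene0.png')
def c(im,r,cc,s=50):return cv2.resize(im[r-s:r+s,cc-s:cc+s],(400,300) if 0 else (300,300),interpolation=cv2.INTER_CUBIC)
m=np.vstack([np.hstack([c(a,208,215),c(a,212,297,50)]),np.hstack([c(a,212,425,50),c(b,285,460)])])
cv2.imwrite('pics/m0.png',m[:600,:800])
E
python3 crop.py; python3 - <<'E'
from h import *
for n in('top','scene'):
    manip.camera(n)
    for k,z in dict(seat_large=15,seat_medium_a=15,seat_small=15,brush_rest=3.5,brush=60,pot_small=112,pot_medium_a=112,pot_large=62).items():
        for r in manip.regions_of(k,n):
            if r['p']<.4: continue
            P=np.argwhere(r['pixels']); c,(w,h),ang=cv2.minAreaRect(P[:,::-1].astype(np.float32))
            print(k,n,round(r['p'],2),len(P),np.round(P.mean(0),1),'rect',np.round((c[1],c[0]),1),np.round((w,h,ang)),np.round(back(n,(c[1],c[0]),z)))
E
```

```text
seat_large top 0.66 724 [188.7 281.8] rect [188.5 282. ] [29. 29. 45.] [573. 121.  15.]
seat_medium_a top 0.59 543 [221.1 276.2] rect [221. 276.] [26. 24. 90.] [476. 135.  15.]
seat_small top 0.71 373 [226.5 309.5] rect [226.5 309.5] [21. 21. 90.] [462.  36.  15.]
seat_small top 0.67 793 [207.4 212.6] rect [207. 213.] [13. 71. 27.] [512. 324.  15.]
seat_small top 0.41 190 [196.6 459.4] rect [196.8 459.4] [13. 16. 63.] [ 562. -407.   15.]
brush_rest top 0.68 783 [225.  388.1] rect [225.3 388.1] [40. 20. 86.] [ 472. -198.    4.]
brush top 0.69 691 [207.8 212.4] rect [207.  212.4] [12. 69. 24.] [508. 313.  60.]
pot_small top 0.58 233 [196.5 458.6] rect [196.7 458.6] [14. 18. 63.] [ 548. -369.  112.]
pot_medium_a top 0.56 296 [205.8 183.6] rect [206.  183.5] [16. 21. 90.] [504. 377. 112.]
pot_medium_a top 0.45 157 [199.8 447.8] rect [199.1 449. ] [18. 16. 76.] [ 541. -343.  112.]
pot_medium_a top 0.41 125 [209.7 215.8] rect [209.6 213.8] [21. 14. 17.] [496. 294. 112.]
pot_large top 0.76 239 [200.9 440.4] rect [200.2 441.8] [23. 20. 81.] [ 544. -339.   62.]
seat_large scene 0.76 555 [199.
[... 267 characters left out ...]
73 [271.5 466.6] rect [271.2 466.2] [18. 24. 36.] [ 632. -358.   15.]
seat_small scene 0.59 319 [236.9 307.1] rect [237. 307.] [18. 20. 90.] [469.  42.  15.]
seat_small scene 0.45 199 [186. 245.] rect [186.3 245. ] [14. 16. 72.] [504. 312.  15.]
brush_rest scene 0.96 1062 [282.6 380.6] rect [281.9 380. ] [27. 44. 35.] [ 476. -192.    4.]
brush scene 0.79 599 [176.7 241.3] rect [175.4 243. ] [11. 67. 68.] [507. 313.  60.]
pot_small scene 0.69 331 [271.3 466.4] rect [271.4 466.3] [17. 22. 27.] [ 562. -361.  112.]
pot_medium_a scene 0.77 209 [185.9 244.9] rect [185.5 244.5] [15. 15. 90.] [449. 242. 112.]
pot_large scene 0.72 431 [297.4 453.6] rect [295.2 454.7] [28. 26. 19.] [ 520. -365.   62.]
```

View pics/m0.png

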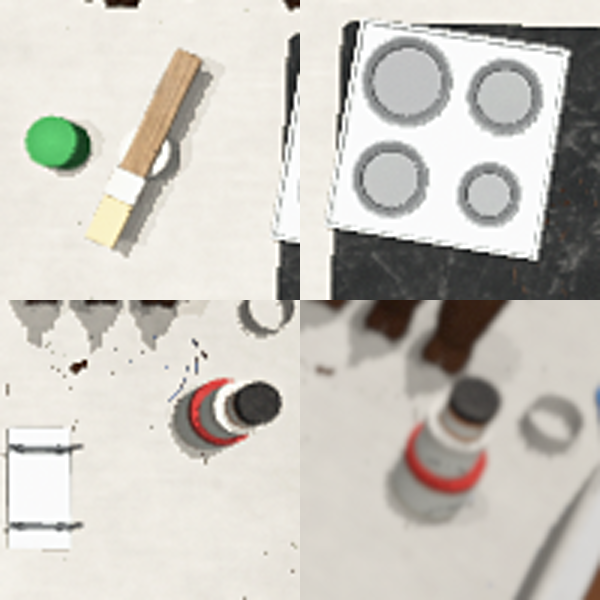

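The crops show the brush lying off-centre over medium_b's lid, running lower-left (bristles) to upper-right (handle). The large cup is top-left, small bottom-right, mediums on the other diagonal. The rest's long axis is roughly world x. The pile leans outward by perspective only. Next: precise fits by colour.

```bash
cat > fit.py <<'E'
from h import *
from scipy.optimize import minimize
def sil(n,x,y,z0,z1,r):
    a=np.linspace(0,2*np.pi,40); P=[(x+r*np.cos(t),y+r*np.sin(t),z) for z in(z0,z1) for t in a]
    q=np.array([proj(n,p)[::-1] for p in P],np.float32); h=cv2.convexHull(q)
    m=np.zeros((400,640),np.uint8); cv2.fillPoly(m,[np.round(h*16).astype(np.int32)],1,shift=4); return m>0
def fitcyl(n,mask,xy,z0,z1,r,sub=None):
    def c(v):
        s=sil(n,*v,z0,z1,r)
        if sub: s&=~sil(n,*v,*sub)
        return 1-(s&mask).sum()/max(1,(s|mask).sum())
    o=minimize(c,xy,method='Nelder-Mead',options=dict(initial_simplex=[xy,[xy[0]+12,xy[1]],[xy[0],xy[1]+12]],xatol=.1)); return np.round(o.x,1),round(1-o.fun,2)
E
python3 - <<'E'
from fit import *
for n,(r0,r1,c0,c1) in dict(top=(180,225,430,475),scene=(250,320,435,490)).items():
    im=cv2.imread(f'pics/{n}0.png').astype(int); b,g,r=im[...,0],im[...,1],im[...,2]
    box=np.zeros((400,640),bool); box[r0:r1,c0:c1]=1
    k=box&(im.max(2)<75)&(r-b<25)
    nn,l,st,_=cv2.connectedComponentsWithStats(k.astype(np.uint8)); k=l==1+st[1:,4].argmax()
    red=box&(r>130)&(g<90)
    print(n,k.sum(),red.sum(),'small',fitcyl(n,k,(550,-370),140,152,19),'large',fitcyl(n,red,(550,-370),52,62,32,(62,112,25)))
# cups, hand pixels in top crop
c={}
for k,(x,y) in dict(L=(406,82),Ma=(504.5,96),Mb=(390.5,180),S=(488.5,194)).items():
    c[k]=back('top',(162+(y+.5)/3-.5,247+(x-300+.5)/3-.5),15)[:2]; print(k,c[k].round(1))
for a,b in('L','Ma'),('L','Mb'),('S','Ma'),('S','Mb'): print(a,b,np.linalg.norm(c[a]-c[b]).round(1))
# brush handle
for n,(r0,r1,c0,c1) in dict(top=(165,255,185,245),scene=(155,205,205,285)).items():
    im=cv2.imread(f'pics/{n}0.png').astype(int); b,g,r=im[...,0],im[...,1],im[...,2]
    hsv=cv2.cvtColor(im.astype(np.uint8),cv2.COLOR_BGR2HSV)
    box=np.zeros((400,640),bool); box[r0:r1,c0:c1]=1
    m=box&(r-b>45)&(r>g); P=np.argwhere(m)
    # split bristles (bright) / handle
    h=m&(g<190); 
    nn,l,st,_=cv2.connectedComponentsWithStats(h.astype(np.uint8)); h=l==1+st[1:,4].argmax()
    Q=np.argwhere(h); W=np.array([back(n,p,58)[:2] for p in Q],np.float32); (cc,wh,a)=cv2.minAreaRect(W)
    vx,vy,_,_=cv2.fitLine(W,2,0,.01,.01).ravel(); print(n,'handle',W.mean(0),cc,wh,'dir',vx,vy,np.arctan2(vy,vx))
    W2=np.array([back(n,p,60)[:2] for p in P],np.float32); d=np.array([vx,vy]); d*=np.sign(d[0]); s=W2@d; print('ends',s.min(),s.max(),'mid',W.mean(0)+d*((s.min()+s.max())/2-W.mean(0)@d))
m=[r for r in manip.regions_of('brush_rest','top')][0]['pixels']
W=np.array([back('top',p,7)[:2] for p in np.argwhere(m)],np.float32);print('rest',cv2.minAreaRect(W))
im=cv2.imread('pics/top0.png').astype(int)
box=np.zeros((400,640),bool);box[200:250,370:405]=1
m=box&(im.min(2)>238); W=np.array([back('top',p,7)[:2] for p in np.argwhere(m)],np.float32);print(m.sum(),cv2.minAreaRect(W))
E
```

```text
Traceback (most recent call last):
  File "fit.py", line 12, in fitcyl
    o=minimize(c,xy,method='Nelder-Mead',options=dict(initial_simplex=[xy,[xy[0]+12,xy[1]],[xy[0],xy[1]+12]],xatol=.1)); return np.round(o.x,1),round(1-o.fun,2)
  File "fit.py", line 9, in c
    s=sil(n,*v,z0,z1,r)
  File "fit.py", line 5, in sil
    q=np.array([proj(n,p)[::-1] for p in P],np.float32); h=cv2.convexHull(q)
                ~~~~^^^^^
  File "h.py", line 12, in proj
    K,Rm,t=cam(n); q=K@(Rm@np.array(p,float)+t); return q[1]/q[2],q[0]/q[2]
           ~~~^^^
  File "h.py", line 5, in cam
    m=manip.camera_model(n); f=200/np.tan(np.radians(m['vfov'])/2)
ValueError: time passes only in moves, steps and waits
```

```bash
sed -i 's/^def cam(n)/import functools\n@functools.lru_cache\ndef cam(n)/' h.py
cat > meas.py <<'E'
from fit import *
for n,(r0,r1,c0,c1) in dict(top=(180,225,430,475),scene=(250,320,435,490)).items():
    im=cv2.imread(f'pics/{n}0.png').astype(int); b,g,r=im[...,0],im[...,1],im[...,2]
    box=np.zeros((400,640),bool); box[r0:r1,c0:c1]=1
    k=box&(im.max(2)<75)&(r-b<25)
    nn,l,st,_=cv2.connectedComponentsWithStats(k.astype(np.uint8)); k=l==1+st[1:,4].argmax()
    red=box&(r>130)&(g<90)
    print(n,k.sum(),red.sum(),'small',fitcyl(n,k,(550,-370),140,152,19),'large',fitcyl(n,red,(550,-370),52,62,32,(62,112,25)))
c={}
for k,(x,y) in dict(L=(406,82),Ma=(504.5,96),Mb=(390.5,180),S=(488.5,194)).items():
    c[k]=back('top',(162+(y+.5)/3-.5,247+(x-300+.5)/3-.5),15)[:2]; print(k,c[k].round(1))
for a,b in('L','Ma'),('L','Mb'),('S','Ma'),('S','Mb'): print(a,b,np.linalg.norm(c[a]-c[b]).round(1))
for n,(r0,r1,c0,c1) in dict(top=(165,255,185,245),scene=(155,205,205,285)).items():
    im=cv2.imread(f'pics/{n}0.png').astype(int); b,g,r=im[...,0],im[...,1],im[...,2]
    box=np.zeros((400,640),bool); box[r0:r1,c0:c1]=1
    m=box&(r-b>45)&(r>g); P=np.argwhere(m)
    h=m&(g<190)
    nn,l,st,_=cv2.connectedComponentsWithStats(h.astype(np.uint8)); h=l==1+st[1:,4].argmax()
    Q=np.argwhere(h); W=np.array([back(n,p,58)[:2] for p in Q],np.float32); (cc,wh,a)=cv2.minAreaRect(W)
    vx,vy,_,_=cv2.fitLine(W,2,0,.01,.01).ravel(); print(n,'handle',W.mean(0),cc,wh,'dir',vx,vy,np.arctan2(vy,vx))
    W2=np.array([back(n,p,60)[:2] for p in P],np.float32); d=np.array([vx,vy]); d*=np.sign(d[0]); s=W2@d; print('ends',s.min(),s.max(),'mid',W.mean(0)+d*((s.min()+s.max())/2-W.mean(0)@d))
im=cv2.imread('pics/top0.png').astype(int)
box=np.zeros((400,640),bool);box[200:250,370:405]=1
for th in(236,242,248):
  m=box&(im.min(2)>th); W=np.array([back('top',p,7)[:2] for p in np.argwhere(m)],np.float32);print(m.sum(),cv2.minAreaRect(W))
E
python3 meas.py
```

```text
top 162 85 small (array([ 543.7, -361.1]), np.float64(0.78)) large (array([ 549.5, -365.6]), np.float64(0.63))
scene 131 118 small (array([ 549. , -360.1]), np.float64(0.49)) large (array([ 551.8, -358.8]), np.float64(0.63))
L [571.6 121.2]
Ma [560.1  23. ]
Mb [473.7 132.9]
S [462.5  36. ]
L Ma 98.9
L Mb 98.5
S Ma 98.5
S Mb 97.5
top handle [542.1928  298.66083] (542.8670043945312, 298.4015808105469) (25.824031829833984, 125.49667358398438) dir 0.92315507 -0.3844278 -0.3945879
ends 251.2916 449.0347 mid [509.37335 312.32776]
scene handle [542.17065 300.07162] (544.363525390625, 298.8509826660156) (25.32694435119629, 119.45764923095703) dir 0.91854435 -0.39531794 -0.40641397
ends 247.27478 486.1477 mid [530.5301  305.08142]
671 ((474.66131591796875, -193.11341857910156), (115.8602294921875, 65.12474060058594), 1.5029674768447876)
660 ((474.7111511230469, -195.31480407714844), (116.83326721191406, 56.70207977294922), 0.5209903120994568)
635 ((476.20599365234375, -195.30120849609375), (113.84342193603516, 56.70207977294922), 0.5209903120994568)
```

```bash
cat > go.py <<'E'
import sys; from h import *
s=manip.sense(); Rm=R.from_quat(s['ee_rot']).as_matrix(); p=s['tcp_pos']
a=np.arctan2(Rm[1,1],Rm[0,1])
print('t',round(s['t'],1),'tcp',p.round(1),'yaw',round(a,3),'w',round(s['gripper_width'],1),'F',s['force'].round(1),'gf',round(s['gripper_force'],1),'tilt',round(Rm[2,2],4))
for arg in sys.argv[1:]:
    v=[float(q) for q in arg.split(',')]; d=Rm.T@(np.array(v[:3])-p)/1000
    t=-(v[3]-a) if len(v)>3 else 0; t=(t+np.pi/2)%np.pi-np.pi/2
    print(arg,'shift',d.round(4),'turn',round(t,3))
E
python3 go.py 508.5,313,100,1.17
```

```text
t 1.8 tcp [143.3 556.8 231.3] yaw 1.319 w 85.0 F [-0.2  0.2 -0.2] gf 0.0 tilt -1.0
508.5,313,100,1.17 shift [-0.4145 -0.1451  0.1313] turn 0.149
```

Request:
drive_tool([
  [[0.7, -0.04, -0.015, 0, 0.05], [0.7, -0.085, -0.03, 0, 0.1], [0.7, -0.13, -0.045, 0, 0.149], [0.7, -0.175, -0.06, 0, 0.149], [0.7, -0.22, -0.076, 0, 0.149], [0.7, -0.265, -0.092, 0.02, 0.149], [0.7, -0.31, -0.108, 0.05, 0.149], [0.7, -0.355, -0.125, 0.09, 0.149], [0.7, -0.395, -0.138, 0.12, 0.149], [0.7, -0.4145, -0.1451, 0.131, 0.149], [0.7, -0.4145, -0.1451, 0.131, 0.149], [0.7, -0.4145, -0.1451, 0.131, 0.149]],
])

```text
t: 3.0
tcp_pos: [508.7, 312.5, 99.7]
ee_rot: [0.2, 0.98, -0.0, -0.001]
force: [-0.3, 0.0, 0.9]
gripper_width: 59.8
gripper_force: 0.0
```

```bash
python3 go.py 508.5,313,52,1.17; python3 - <<'E'
from h import *
a=shot('top','t1.png');b=shot('scene','s1.png')
c=lambda im,r,q,s=50:cv2.resize(im[r-s:r+s,q-s:q+s,::-1],(400,400),interpolation=cv2.INTER_CUBIC)
cv2.imwrite('pics/m1.png',np.hstack([c(a,208,215),c(b,175,245)]))
E
```

```text
t 3.0 tcp [508.7 312.5  99.7] yaw 1.168 w 59.8 F [-0.3  0.   0.9] gf 0.0 tilt -1.0
508.5,313,52,1.17 shift [0.0004 0.0005 0.0477] turn -0.002
```

View pics/m1.png

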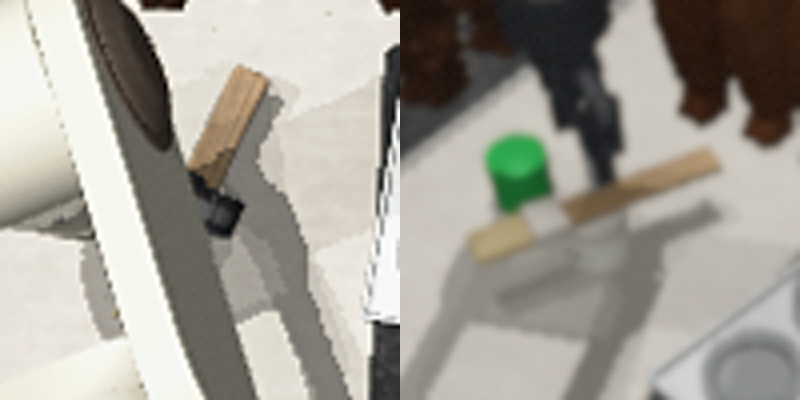

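Request:
drive_tool([
  [[0.5, 0, 0, 0.015, 0], [0.5, 0, 0, 0.03, 0], [0.5, 0, 0, 0.042, 0], [0.5, 0, 0, 0.048, 0], [0.5, 0, 0, 0.048, 0], [0.4, 0, 0, 0.048, 0], [0.3, 0, 0, 0.048, 0], [0.2, 0, 0, 0.048, 0], [0.2, 0, 0, 0.048, 0], [0.2, 0, 0, 0.048, 0], [0.2, 0, 0, 0.048, 0], [0.2, 0, 0, 0.048, 0]],
])

```text
t: 4.3
tcp_pos: [508.8, 313.2, 53.0]
ee_rot: [0.199, 0.98, 0.0, 0.0]
force: [-1.3, -0.2, 5.9]
gripper_width: 26.1
gripper_force: 59.2
```

Request:
drive_tool([
  [[0.1, 0, 0, -0.003, 0], [0.1, 0, 0, -0.008, 0], [0.1, 0, 0, -0.02, 0], [0.1, 0, 0, -0.04, 0], [0.1, 0, 0, -0.065, 0], [0.1, 0, 0, -0.09, 0], [0.1, 0, 0, -0.1, 0], [0.1, 0, 0, -0.1, 0]],
])

```text
t: 5.1
tcp_pos: [509.1, 313.3, 153.9]
ee_rot: [0.199, 0.98, 0.001, 0.001]
force: [-0.2, -0.5, -0.2]
gripper_width: 26.0
gripper_force: 59.0
```

```bash
python3 go.py 474,-194.5,150,1.57 474,-194.5,29,1.57; python3 - <<'E'
from h import *
b=shot('scene','s2.png')
cv2.imwrite('pics/m2.png',cv2.resize(b[80:280,150:450,::-1],(750,500),interpolation=cv2.INTER_CUBIC))
E
```

```text
t 5.1 tcp [509.1 313.3 153.9] yaw 1.17 w 26.0 F [-0.2 -0.5 -0.2] gf 59.0 tilt -1.0
474,-194.5,150,1.57 shift [-0.1658 -0.4812  0.0033] turn -0.4
474,-194.5,29,1.57 shift [-0.1656 -0.4815  0.1243] turn -0.4
```

View pics/m2.png

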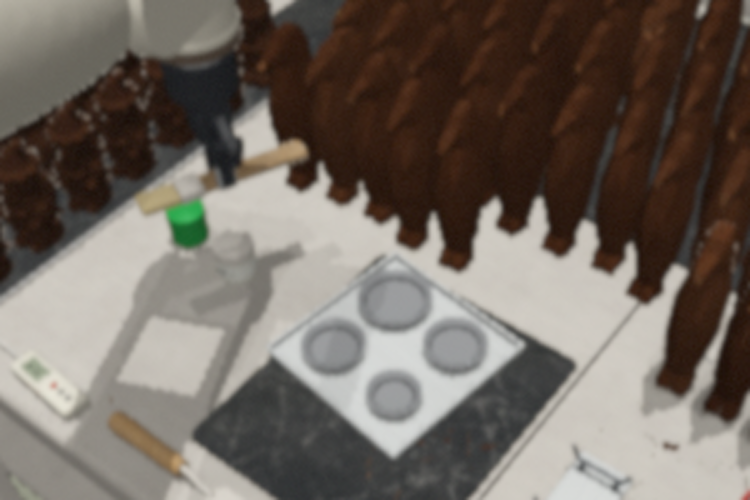

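The brush is held level, and pot_medium_b still stands at about (238,255) in this crop. Now I'll carry the brush to the rest.

Request:
drive_tool([
  [[0.1, -0.008, -0.025, 0, -0.05], [0.1, -0.022, -0.065, 0, -0.12], [0.1, -0.037, -0.11, 0, -0.2], [0.1, -0.053, -0.155, 0, -0.28], [0.1, -0.069, -0.2, 0, -0.36], [0.1, -0.085, -0.245, 0, -0.4], [0.1, -0.1, -0.29, 0, -0.4], [0.1, -0.116, -0.335, 0, -0.4], [0.1, -0.132, -0.38, 0, -0.4], [0.1, -0.148, -0.425, 0, -0.4], [0.1, -0.16, -0.462, 0.02, -0.4], [0.1, -0.1657, -0.481, 0.04, -0.4]],
])

```text
t: 6.35
tcp_pos: [472.5, -197.2, 110.7]
ee_rot: [0.002, 1.0, -0.0, -0.0]
force: [1.4, 1.0, 0.1]
gripper_width: 25.7
gripper_force: 59.1
```

Request:
drive_tool([
  [[0.1, 0, 0, 0, 0], [0.1, 0, 0, 0, 0], [0.1, 0, 0, 0, 0]],
])

```text
t: 6.65
tcp_pos: [473.6, -193.8, 112.5]
ee_rot: [0.0, 1.0, 0.0, -0.0]
force: [0.1, 0.4, 0.2]
gripper_width: 25.9
gripper_force: 59.2
```

```bash
python3 go.py 474,-194.5,50,1.57 474,-194.5,29,1.57; python3 - <<'E'
from h import *
a=shot('top','t3.png');b=shot('scene','s3.png')
c=lambda im,r,q,s=50:cv2.resize(im[r-s:r+s,q-s:q+s,::-1],(400,400),interpolation=cv2.INTER_CUBIC)
cv2.imwrite('pics/m3.png',np.hstack([c(a,215,390),c(b,265,385)]))
E
```

```text
t 6.7 tcp [ 473.6 -193.8  112.5] yaw 1.571 w 25.9 F [0.1 0.4 0.2] gf 59.2 tilt -1.0
474,-194.5,50,1.57 shift [-0.0004 -0.0007  0.0625] turn 0.001
474,-194.5,29,1.57 shift [-0.0004 -0.0007  0.0835] turn 0.001
```

View pics/m3.png

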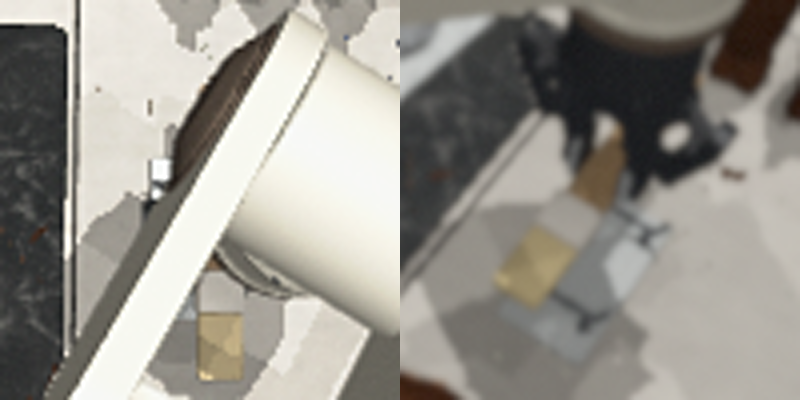

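Request:
drive_tool([
  [[0.1, 0, 0, 0.015, 0], [0.1, 0, -0.0007, 0.035, 0], [0.1, 0, -0.0007, 0.055, 0], [0.1, 0, -0.0007, 0.065, 0], [0.1, 0, -0.0007, 0.07, 0], [0.1, 0, -0.0007, 0.074, 0], [0.1, 0, -0.0007, 0.077, 0], [0.1, 0, -0.0007, 0.079, 0], [0.1, 0, -0.0007, 0.079, 0]],
])

```text
t: 7.65
tcp_pos: [473.5, -195.2, 33.5]
ee_rot: [0.0, 1.0, -0.0, 0.0]
force: [-1.0, -0.6, -0.3]
gripper_width: 26.1
gripper_force: 59.2
```

```bash
python3 go.py; python3 - <<'E'
from h import *
for z,x in ((36,375),(36,400)):
    pass
a=shot('top','t4.png');b=shot('scene','s4.png')
c=lambda im,r,q,s=50:cv2.resize(im[r-s:r+s,q-s:q+s,::-1],(400,400),interpolation=cv2.INTER_CUBIC)
cv2.imwrite('pics/m4.png',np.hstack([c(a,225,390),c(b,280,380)]))
E
```

```text
t 7.7 tcp [ 473.5 -195.2   33.5] yaw 1.57 w 26.1 F [-1.  -0.6 -0.3] gf 59.2 tilt -1.0
```

View pics/m4.png

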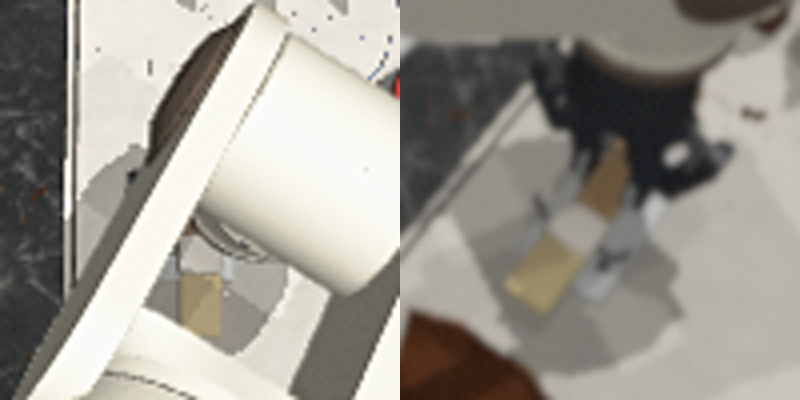

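The ferrule sits midway between the horns, so I'll lower and release.

Request:
drive_tool([
  [[0.1, 0, 0, 0.001, 0], [0.1, 0, 0, 0.002, 0], [0.1, 0, 0, 0.003, 0], [0.1, 0, 0, 0.004, 0], [0.1, 0, 0, 0.004, 0]],
])

```text
t: 8.25
tcp_pos: [473.5, -195.2, 29.6]
ee_rot: [0.0, 1.0, -0.0, 0.0]
force: [-3.0, 1.1, 5.5]
gripper_width: 26.0
gripper_force: 59.8
```

Contact at 5.5 N. Release and rise.

Request:
drive_tool([
  [[0.3, 0, 0, 0, 0], [0.5, 0, 0, 0, 0], [0.55, 0, 0, 0, 0], [0.55, 0, 0, -0.005, 0], [0.55, 0, 0, -0.03, 0], [0.55, 0, 0, -0.07, 0], [0.6, 0, 0, -0.12, 0], [0.65, 0, 0, -0.17, 0], [0.65, 0, 0, -0.2, 0], [0.65, 0, 0, -0.2, 0]],
])

```text
t: 9.25
tcp_pos: [474.6, -195.8, 234.2]
ee_rot: [0.0, 1.0, -0.002, 0.003]
force: [0.9, -0.4, -0.5]
gripper_width: 55.4
gripper_force: 0.0
```

```bash
python3 go.py 546,-361,190,1.57 546,-361,130,1.57
```

```text
t 9.2 tcp [ 474.6 -195.8  234.2] yaw 1.57 w 55.4 F [ 0.9 -0.4 -0.5] gf 0.0 tilt -1.0
546,-361,190,1.57 shift [-0.0713 -0.165   0.0453] turn 0.0
546,-361,130,1.57 shift [-0.0709 -0.1647  0.1053] turn 0.0
```

Request:
drive_tool([
  [[0.65, -0.015, -0.035, 0, 0], [0.65, -0.032, -0.075, 0, 0], [0.65, -0.05, -0.115, 0.01, 0], [0.65, -0.065, -0.15, 0.025, 0], [0.65, -0.071, -0.165, 0.04, 0], [0.65, -0.071, -0.165, 0.045, 0], [0.65, -0.071, -0.165, 0.045, 0], [0.65, -0.071, -0.165, 0.045, 0]],
])

```text
t: 10.05
tcp_pos: [544.3, -359.5, 185.0]
ee_rot: [0.0, 1.0, -0.0, 0.0]
force: [0.2, -0.4, -0.1]
gripper_width: 55.5
gripper_force: 0.0
```

```bash
python3 go.py 546,-361,130,1.57; python3 - <<'E'
from h import *
a=shot('top','t5.png');b=shot('scene','s5.png')
c=lambda im,r,q,s=50:cv2.resize(im[r-s:r+s,q-s:q+s,::-1],(400,400),interpolation=cv2.INTER_CUBIC)
cv2.imwrite('pics/m5.png',np.hstack([c(a,205,430),c(b,270,440,60)]))
E
```

```text
t 10.1 tcp [ 544.3 -359.5  185. ] yaw 1.571 w 55.5 F [ 0.2 -0.4 -0.1] gf 0.0 tilt -1.0
546,-361,130,1.57 shift [-0.0017 -0.0015  0.055 ] turn 0.001
```

View pics/m5.png

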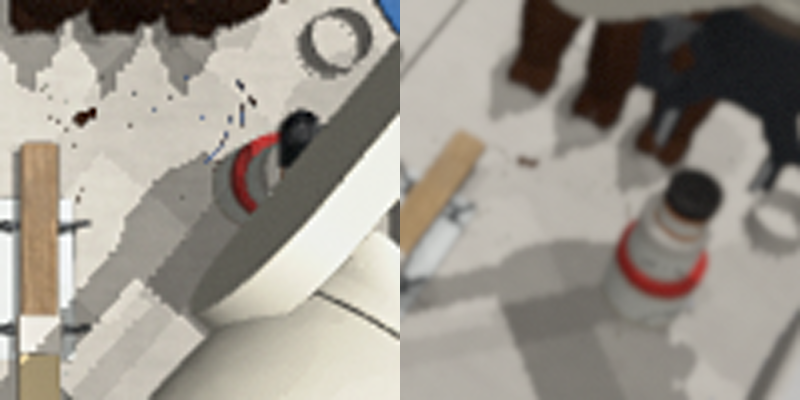

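```bash
python3 - <<'E'
from h import *
print(proj('scene',(544.3,-359.5,185)),proj('scene',(544.3,-359.5,192)),back('scene',(266.4,467.6),152))
y=[proj('scene',(544.3,-359.5+s*28,190)) for s in(1,-1)];print(y)
print(back('top',(155+125/4,380+300/4),152))
E
```

```text
(np.float64(259.2065281844383), np.float64(471.6907893947934)) (np.float64(257.45738945664334), np.float64(472.6207301417418)) [ 546.38427909 -358.92006498  152.        ]
[(np.float64(251.45186985579758), np.float64(460.3332611580878)), (np.float64(264.62526673115536), np.float64(484.6672806337178))]
[ 570.2733085  -345.60990953  152.        ]
```

The brush lies on both cradles, and the fingers straddle the small pot. The scene fit gives the lid at (546,-359), which agrees. Descend.

Request:
drive_tool([
  [[0.65, -0.0017, -0.0007, 0.012, 0], [0.65, -0.0017, -0.0007, 0.03, 0], [0.65, -0.0017, -0.0007, 0.045, 0], [0.65, -0.0017, -0.0007, 0.055, 0], [0.58, -0.0017, -0.0007, 0.055, 0], [0.54, -0.0017, -0.0007, 0.055, 0], [0.51, -0.0017, -0.0007, 0.055, 0], [0.49, -0.0017, -0.0007, 0.055, 0], [0.49, -0.0017, -0.0007, 0.055, 0]],
])

```text
t: 11.05
tcp_pos: [546.2, -361.1, 129.8]
ee_rot: [0.0, 1.0, -0.0, 0.0]
force: [-0.5, 0.1, 0.3]
gripper_width: 41.7
gripper_force: 0.0
```

```bash
python3 go.py; python3 - <<'E'
from h import *
b=shot('scene','s6.png')
c=lambda im,r,q,s=50:cv2.resize(im[r-s:r+s,q-s:q+s,::-1],(500,500),interpolation=cv2.INTER_CUBIC)
cv2.imwrite('pics/m6.png',c(b,275,465,40))
E
```

```text
t 11.1 tcp [ 546.2 -361.1  129.8] yaw 1.57 w 41.7 F [-0.5  0.1  0.3] gf 0.0 tilt -1.0
```

View pics/m6.png

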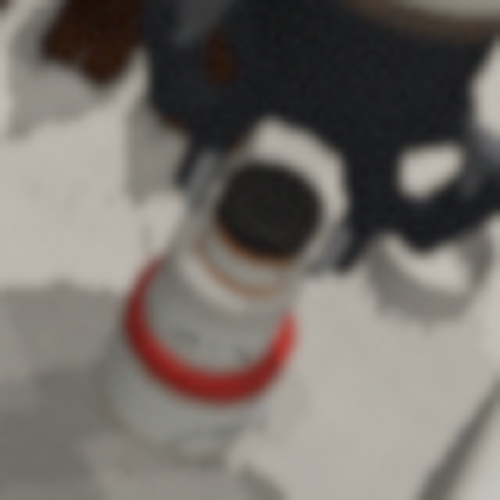

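The lid is centred between the tips, so close and lift.

Request:
drive_tool([
  [[0.46, 0, 0, 0, 0], [0.44, 0, 0, 0, 0], [0.4, 0, 0, 0, 0], [0.35, 0, 0, 0, 0], [0.3, 0, 0, 0, 0], [0.3, 0, 0, 0, 0]],
])

```text
t: 11.7
tcp_pos: [546.1, -361.1, 129.8]
ee_rot: [0.0, 1.0, -0.0, 0.0]
force: [-1.5, -0.5, 5.0]
gripper_width: 35.7
gripper_force: 59.5
```

Request:
drive_tool([
  [[0.3, 0, 0, -0.002, 0], [0.3, 0, 0, -0.006, 0], [0.3, 0, 0, -0.015, 0], [0.3, 0, 0, -0.035, 0], [0.3, 0, 0, -0.06, 0], [0.3, 0, 0, -0.075, 0], [0.3, 0, 0, -0.08, 0], [0.3, 0, 0, -0.08, 0]],
])

```text
t: 12.5
tcp_pos: [546.1, -361.0, 209.7]
ee_rot: [0.0, 1.0, -0.0, 0.0]
force: [1.1, 0.3, -2.0]
gripper_width: 36.3
gripper_force: 60.0
```

```bash
python3 go.py 461.5,35.5,150,1.57; python3 - <<'E'
from h import *
b=shot('scene','s7.png')
c=lambda im,r,q,s=50:cv2.resize(im[r-s:r+s,q-s:q+s,::-1],(500,500),interpolation=cv2.INTER_CUBIC)
cv2.imwrite('pics/m7.png',c(b,270,465,50))
E
```

```text
t 12.5 tcp [ 546.1 -361.   209.7] yaw 1.57 w 36.3 F [ 1.1  0.3 -2. ] gf 60.0 tilt -1.0
461.5,35.5,150,1.57 shift [0.085  0.3965 0.0594] turn 0.0
```

View pics/m7.png

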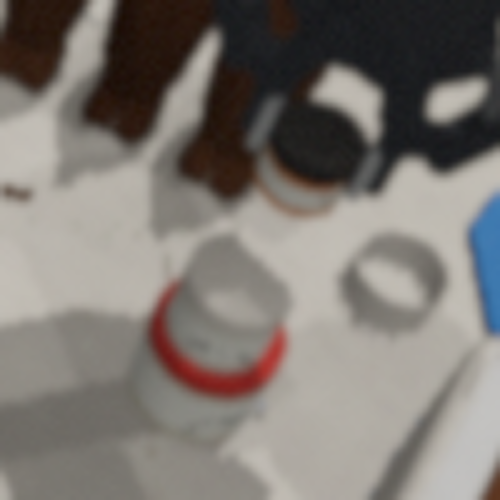

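The small pot is held upright and medium_a stands undisturbed below. Carry to the small cup.

Request:
drive_tool([
  [[0.3, 0.004, 0.02, 0, 0], [0.3, 0.012, 0.055, 0, 0], [0.3, 0.02, 0.095, 0, 0], [0.3, 0.029, 0.135, 0, 0], [0.3, 0.038, 0.175, 0, 0], [0.3, 0.047, 0.215, 0, 0], [0.3, 0.055, 0.255, 0.01, 0], [0.3, 0.064, 0.295, 0.03, 0], [0.3, 0.072, 0.335, 0.06, 0], [0.3, 0.08, 0.37, 0.09, 0], [0.3, 0.084, 0.39, 0.11, 0], [0.3, 0.085, 0.3965, 0.12, 0]],
])

```text
t: 13.75
tcp_pos: [459.4, 37.4, 86.7]
ee_rot: [-0.001, 1.0, 0.0, -0.002]
force: [0.8, 0.8, -0.3]
gripper_width: 35.9
gripper_force: 60.2
```

Request:
drive_tool([
  [[0.3, 0, 0, 0, 0], [0.3, 0, 0, 0, 0], [0.3, 0, 0, 0, 0]],
])

```text
t: 14.05
tcp_pos: [462.1, 34.7, 90.2]
ee_rot: [0.001, 1.0, -0.0, 0.001]
force: [-0.1, 0.2, -1.4]
gripper_width: 35.9
gripper_force: 60.2
```

```bash
python3 go.py 461.5,35.5,45,1.57;  python3 - <<'E'
from h import *
b=shot('scene','s8.png');a=shot('top','t8.png')
c=lambda im,r,q,s=50:cv2.resize(im[r-s:r+s,q-s:q+s,::-1],(400,400),interpolation=cv2.INTER_CUBIC)
cv2.imwrite('pics/m8.png',np.hstack([c(a,212,310,40),c(b,220,310,40)]))
E
```

```text
t 14.1 tcp [462.1  34.7  90.2] yaw 1.569 w 35.9 F [-0.1  0.2 -1.4] gf 60.2 tilt -1.0
461.5,35.5,45,1.57 shift [0.0006 0.0009 0.0452] turn -0.001
```

View pics/m8.png

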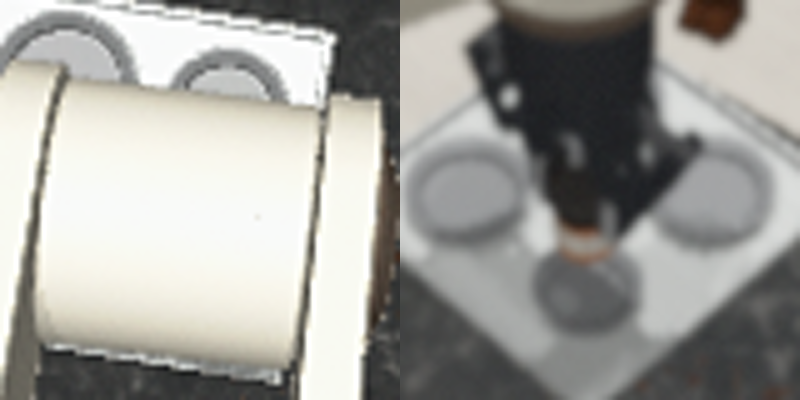

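```bash
python3 - <<'E'
from h import *
print(back('scene',(229.3,307),72),[back('scene',(237.4,307.2),z) for z in(15,25)])
for n in('top','scene'):
  pts=dict(S=(226.4,309.5)) 
from scipy.optimize import least_squares
# triangulate 4 cups from both cams: common height h, scene image offset
top=dict(L=(189.0,282.2),Ma=(193.8,315.0),Mb=(221.8,277.0),S=(226.5,309.7))
sc=dict(L=(199.35,307.3),Ma=(217.1,331.8),Mb=(217.2,283),S=(237,307.05))
for k in top:
  best=min(((np.linalg.norm((back('top',top[k],z)-back('scene',sc[k],z))[:2]),z) for z in range(0,50)))
  print(k,best,back('top',top[k],best[1]))
E
```

```text
[457.15115401  30.76697763  72.        ] [array([468.01819178,  40.23393056,  15.        ]), array([462.5386453 ,  35.66149802,  25.        ])]
L (np.float64(0.27683578923084146), 27) [569.81108701 119.39672833  27.        ]
Ma (np.float64(0.8364493638269704), 29) [557.75614636  22.26163646  29.        ]
Mb (np.float64(0.42618372054047915), 32) [472.31153988 130.52058912  32.        ]
S (np.float64(0.17065339290248974), 29) [461.28589625  35.09737506  29.        ]
```

Triangulation puts the rims at z≈29, so the cup floors are at about 18; the small pot should seat at TCP ≈ 36.

Request:
drive_tool([
  [[0.3, 0.0006, 0.0005, 0.01, 0], [0.3, 0.0006, 0.0005, 0.025, 0], [0.3, 0.0006, 0.0005, 0.035, 0], [0.3, 0.0006, 0.0005, 0.042, 0], [0.3, 0.0006, 0.0005, 0.046, 0], [0.3, 0.0006, 0.0005, 0.049, 0], [0.3, 0.0006, 0.0005, 0.05, 0], [0.3, 0.0006, 0.0005, 0.05, 0]],
])

```text
t: 14.95
tcp_pos: [460.8, 36.1, 39.5]
ee_rot: [0.0, 1.0, -0.0, 0.0]
force: [0.1, 0.3, -0.7]
gripper_width: 36.2
gripper_force: 60.2
```

Request:
drive_tool([
  [[0.3, -0.0005, -0.001, 0.0015, 0], [0.3, -0.0005, -0.001, 0.0025, 0], [0.3, -0.0005, -0.001, 0.0035, 0], [0.3, -0.0005, -0.001, 0.0035, 0]],
])

```text
t: 15.35
tcp_pos: [461.2, 35.1, 35.7]
ee_rot: [0.0, 1.0, -0.0, -0.0]
force: [-0.1, 0.3, -1.3]
gripper_width: 36.1
gripper_force: 60.2
```

Request:
drive_tool([
  [[0.3, 0, 0, 0.001, 0], [0.3, 0, 0, 0.002, 0], [0.3, 0, 0, 0.003, 0], [0.3, 0, 0, 0.003, 0]],
])

```text
t: 15.75
tcp_pos: [461.4, 35.1, 33.6]
ee_rot: [0.0, 1.0, -0.0, 0.0]
force: [-6.8, -0.1, 15.0]
gripper_width: 36.3
gripper_force: 61.7
```

Request:
drive_tool([
  [[0.3, 0, 0, -0.001, 0], [0.45, 0, 0, -0.001, 0], [0.55, 0, 0, -0.001, 0], [0.6, 0, 0, -0.001, 0], [0.6, 0, 0, -0.01, 0], [0.6, 0, 0, -0.03, 0], [0.6, 0, 0, -0.07, 0], [0.65, 0, 0, -0.11, 0], [0.7, 0, 0, -0.14, 0], [0.7, 0, 0, -0.14, 0]],
])

```text
t: 16.75
tcp_pos: [462.8, 35.0, 177.5]
ee_rot: [0.0, 1.0, -0.0, 0.003]
force: [0.2, -0.1, -0.5]
gripper_width: 59.5
gripper_force: 0.0
```

```bash
python3 go.py 548,-361,170,1.57; python3 - <<'E'
from fit import *
# scene pictures: small pot lid in cup; medium_a lid
im=shot('scene','s9.png').astype(int); r,g,b=im[...,0],im[...,1],im[...,2]
box=np.zeros((400,640),bool); box[205:260,285:335]=1
k=box&(im.max(2)<70)&(r-b<20)
nn,l,st,_=cv2.connectedComponentsWithStats(k.astype(np.uint8)); print(st[1:])
k=l==1+st[1:,4].argmax()
for f in(12,16,20,24): print(f,fitcyl('scene',k,(462,35),f+28,f+40,19))
for n in('scene','top'):
  if n=='top': manip.camera('top')
  for c,z in(('pot_medium_a',62),('pot_large',0)):
    for q in manip.place_of(c,n): print(n,c,round(q['p'],2),back(n,q['pixel'],z).round())
E
```

```text
t 16.8 tcp [462.8  35.  177.5] yaw 1.57 w 59.5 F [ 0.2 -0.1 -0.5] gf 0.0 tilt -1.0
548,-361,170,1.57 shift [-0.0854 -0.396   0.0084] turn 0.0
[[317 205   2   2   3]
 [301 227  13  11 112]
 [319 243  16  17 154]
 [285 250  14  10  93]
 [317 258   2   2   3]]
12 (array([462.,  35.]), np.float64(0.0))
16 (array([462.,  35.]), np.float64(0.0))
20 (array([462.,  35.]), np.float64(0.0))
24 (array([462.,  35.]), np.float64(0.0))
scene pot_medium_a 0.95 [ 558. -367.   62.]
scene pot_medium_a 0.71 [ 461. -201.   62.]
scene pot_medium_a 0.67 [466. 268.  62.]
scene pot_medium_a 0.49 [480. 354.  62.]
scene pot_large 0.74 [ 551. -366.    0.]
top pot_medium_a 0.79 [ 539. -363.   62.]
top pot_medium_a 0.7 [511. 389.  62.]
top pot_medium_a 0.51 [495. 291.  62.]
top pot_large 0.55 [ 554. -362.    0.]
```

Request:
drive_tool([
  [[0.75, -0.008, -0.035, 0, 0], [0.75, -0.018, -0.08, 0, 0], [0.75, -0.028, -0.125, 0, 0], [0.75, -0.038, -0.17, 0, 0], [0.75, -0.045, -0.2, 0, 0], [0.75, -0.045, -0.2, 0, 0], [0.75, -0.045, -0.2, 0, 0]],
])

```text
t: 17.75
tcp_pos: [505.7, -165.1, 171.8]
ee_rot: [0.001, 1.0, 0.0, -0.001]
force: [0.8, 0.4, -0.1]
gripper_width: 64.2
gripper_force: 0.0
```

```bash
python3 go.py 548,-361,170,1.57 548,-361,90,1.57; python3 - <<'E'
from fit import *
a=shot('top','t10.png');b=shot('scene','s10.png')
for n,im,bx in(('top',a,(205,245,290,330)),('scene',b,(210,250,290,325))):
    im=im.astype(int); box=np.zeros((400,640),bool); box[bx[0]:bx[1],bx[2]:bx[3]]=1
    k=box&(im.max(2)<60)&(im[...,0]-im[...,2]<20)
    nn,l,st,_=cv2.connectedComponentsWithStats(k.astype(np.uint8)); i=1+st[1:,4].argmax(); k=l==i; P=np.argwhere(k); c=(P.min(0)+P.max(0))/2; print(n,st[i],c,back(n,c,48))
    print(fitcyl(n,k,back(n,c,48)[:2],44,56,19),fitcyl(n,k,back(n,c,48)[:2],51,63,19))
for n,im,bx in(('top',a,(185,215,430,475)),('scene',b,(265,320,440,485))):
    im=im.astype(int); box=np.zeros((400,640),bool); box[bx[0]:bx[1],bx[2]:bx[3]]=1
    red=box&(im[...,0]>110)&(im[...,1]<80)
    print(n,red.sum(),fitcyl(n,red,(550,-362),52,62,32,(62,112,25)))
c=lambda im,r,q,s=40:cv2.resize(im[r-s:r+s,q-s:q+s,::-1],(300,300),interpolation=cv2.INTER_CUBIC)
cv2.imwrite('pics/m10.png',np.vstack([np.hstack([c(a,215,300),c(b,225,310)]),np.hstack([c(a,200,450,25),c(b,290,460,25)])]))
E
```

```text
t 17.8 tcp [ 505.7 -165.1  171.8] yaw 1.569 w 64.2 F [ 0.8  0.4 -0.1] gf 0.0 tilt -1.0
548,-361,170,1.57 shift [-0.0427 -0.1958  0.0016] turn -0.001
548,-361,90,1.57 shift [-0.0429 -0.1959  0.0816] turn -0.001
top [305 221  12  11  77] [226.  310.5] [461.79455359  32.37618817  48.        ]
(array([459.8,  31. ]), np.float64(0.48)) (array([462.2,  34.7]), np.float64(0.48))
scene [302 228  11  10  40] [232.5 307. ] [462.3895912  35.5683513  48.       ]
(array([462.,  34.]), np.float64(0.22)) (array([462. ,  36.1]), np.float64(0.22))
top 0 (array([ 550., -362.]), np.float64(0.0))
scene 129 (array([ 551.8, -358.9]), np.float64(0.64))
```

View pics/m10.png

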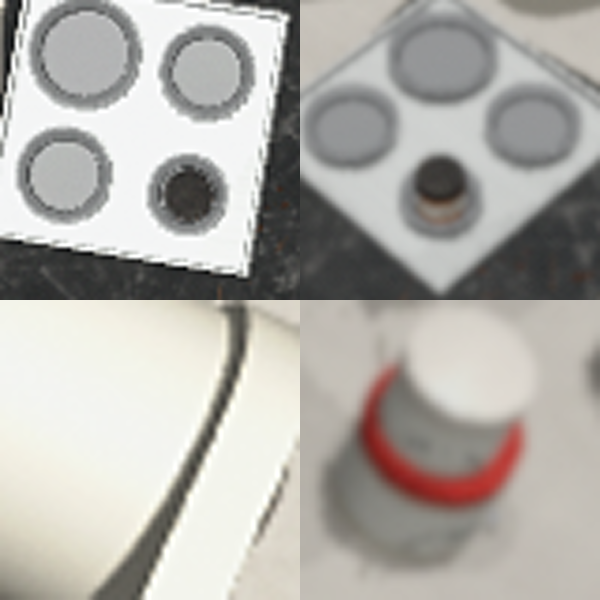

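The small pot sits concentric and upright in its cup (190,193 in the upper-left crop), and medium_a's white lid shows clearly at (470,365).

```bash
python3 - <<'E'
from fit import *
print(back('scene',(265+66.5/6-.4,435+170.5/6-.4),112))
im=cv2.imread('pics/s10.png').astype(int); box=np.zeros((400,640),bool); box[262:290,448:480]=1
for th in(205,212,220):
    k=box&(im.min(2)>th); nn,l,st,_=cv2.connectedComponentsWithStats(k.astype(np.uint8)); i=1+st[1:,4].argmax(); print(th,st[i],fitcyl('scene',l==i,(549,-361),111,112,25))
E
python3 go.py 549,-361,130,1.57
```

```text
[ 546.26480511 -359.58156689  112.        ]
205 [456 271  17  13 164] (array([ 550.8, -362.3]), np.float64(0.47))
212 [457 277   8   6  35] (array([ 544. , -344.4]), np.float64(0.1))
t 17.9 tcp [ 505.8 -164.1  172.4] yaw 1.571 w 64.0 F [-0.5  0.7 -0.8] gf 0.0 tilt -1.0
549,-361,130,1.57 shift [-0.0433 -0.1969  0.0423] turn 0.001Traceback (most recent call last):
  File "<stdin>", line 5, in <module>
ValueError: attempt to get argmax of an empty sequence
```

Request:
drive_tool([
  [[0.75, -0.01, -0.04, 0, 0], [0.75, -0.02, -0.085, 0, 0], [0.75, -0.03, -0.13, 0, 0], [0.75, -0.037, -0.17, 0, 0], [0.75, -0.0415, -0.192, 0.01, 0], [0.75, -0.0418, -0.196, 0.03, 0], [0.75, -0.0418, -0.196, 0.04, 0], [0.75, -0.0418, -0.196, 0.042, 0], [0.75, -0.0418, -0.196, 0.042, 0]],
])

```text
t: 18.75
tcp_pos: [548.0, -359.9, 131.3]
ee_rot: [-0.0, 1.0, -0.0, 0.0]
force: [0.2, 0.5, 0.4]
gripper_width: 64.2
gripper_force: 0.0
```

```bash
python3 go.py 547.5,-360,90,1.57
```

```text
t 18.8 tcp [ 548.  -359.9  131.3] yaw 1.571 w 64.2 F [0.2 0.5 0.4] gf 0.0 tilt -1.0
547.5,-360,90,1.57 shift [ 0.0005 -0.0001  0.0413] turn 0.001
```

Request:
drive_tool([
  [[0.75, 0, 0, 0.015, 0], [0.75, 0, 0, 0.03, 0], [0.75, 0, 0, 0.039, 0], [0.75, 0, 0, 0.041, 0], [0.7, 0, 0, 0.041, 0], [0.67, 0, 0, 0.041, 0], [0.64, 0, 0, 0.041, 0], [0.62, 0, 0, 0.041, 0], [0.62, 0, 0, 0.041, 0]],
])

```text
t: 19.65
tcp_pos: [547.8, -361.0, 90.1]
ee_rot: [0.0, 1.0, -0.0, 0.0]
force: [0.5, 1.4, -0.4]
gripper_width: 53.1
gripper_force: 0.3
```

Request:
drive_tool([
  [[0.6, 0, 0, 0.0, 0], [0.58, 0, 0, 0.0, 0], [0.55, 0, 0, 0.0, 0], [0.5, 0, 0, 0.0, 0], [0.45, 0, 0, 0.0, 0], [0.45, 0, 0, 0.0, 0]],
])

```text
t: 20.25
tcp_pos: [548.0, -360.9, 90.4]
ee_rot: [0.0, 1.0, -0.0, 0.0]
force: [-1.7, 2.2, 5.5]
gripper_width: 48.3
gripper_force: 60.6
```

Request:
drive_tool([
  [[0.45, 0, 0, -0.002, 0], [0.45, 0, 0, -0.006, 0], [0.45, 0, 0, -0.015, 0], [0.45, 0, 0, -0.035, 0], [0.45, 0, 0, -0.06, 0], [0.45, 0, 0, -0.075, 0], [0.45, 0, 0, -0.08, 0], [0.45, 0, 0, -0.08, 0]],
])

```text
t: 21.05
tcp_pos: [547.8, -361.1, 170.2]
ee_rot: [0.0, 1.0, -0.0, 0.0]
force: [0.1, -0.5, -1.2]
gripper_width: 47.7
gripper_force: 61.8
```

```bash
python3 go.py 558,22.3,100,1.57
```

```text
t 21.1 tcp [ 547.8 -361.1  170.2] yaw 1.57 w 47.7 F [ 0.1 -0.5 -1.2] gf 61.8 tilt -1.0
558,22.3,100,1.57 shift [-0.0098  0.3834  0.07  ] turn 0.0
```

Request:
drive_tool([
  [[0.45, -0.0005, 0.02, 0, 0], [0.45, -0.001, 0.055, 0, 0], [0.45, -0.002, 0.095, 0, 0], [0.45, -0.003, 0.135, 0, 0], [0.45, -0.004, 0.175, 0, 0], [0.45, -0.005, 0.215, 0, 0], [0.45, -0.006, 0.255, 0.01, 0], [0.45, -0.007, 0.295, 0.025, 0], [0.45, -0.008, 0.335, 0.045, 0], [0.45, -0.009, 0.365, 0.06, 0], [0.45, -0.0098, 0.3834, 0.07, 0], [0.45, -0.0098, 0.3834, 0.07, 0]],
])

```text
t: 22.25
tcp_pos: [556.1, 25.3, 97.3]
ee_rot: [-0.001, 1.0, 0.0, -0.002]
force: [-0.6, 0.1, -0.1]
gripper_width: 47.9
gripper_force: 61.9
```

Request:
drive_tool([
  [[0.45, 0, 0, 0, 0], [0.45, 0, 0, 0, 0]],
])

```text
t: 22.45
tcp_pos: [557.7, 22.0, 99.9]
ee_rot: [0.001, 1.0, -0.0, 0.0]
force: [0.3, -0.1, -0.7]
gripper_width: 47.8
gripper_force: 61.9
```

```bash
python3 go.py 558,22.3,48,1.57; python3 - <<'E'
from h import *
b=shot('scene','s11.png')
c=lambda im,r,q,s=40:cv2.resize(im[r-s:r+s,q-s:q+s,::-1],(500,500),interpolation=cv2.INTER_CUBIC)
cv2.imwrite('pics/m11.png',c(b,210,325))
E
```

```text
t 22.4 tcp [557.7  22.   99.9] yaw 1.57 w 47.8 F [ 0.3 -0.1 -0.7] gf 61.9 tilt -1.0
558,22.3,48,1.57 shift [-0.0003  0.0003  0.0519] turn -0.0
```

View pics/m11.png

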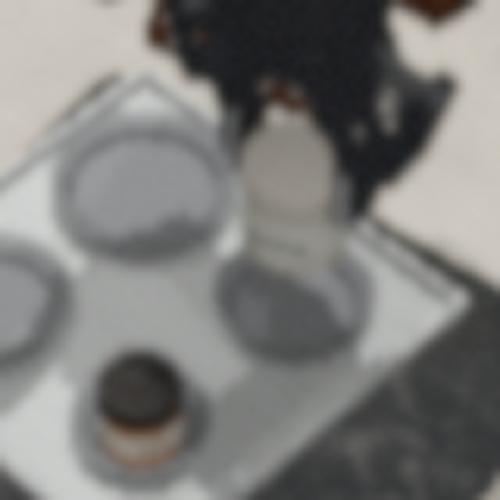

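Medium_a hangs upright above its cup (centre 293,300). Lower it.

Request:
drive_tool([
  [[0.45, 0, 0, 0.012, 0], [0.45, 0, 0, 0.028, 0], [0.45, 0, 0, 0.04, 0], [0.45, 0, 0, 0.047, 0], [0.45, 0, 0, 0.051, 0], [0.45, 0, 0, 0.053, 0], [0.45, 0, 0, 0.054, 0], [0.45, 0, 0, 0.055, 0], [0.45, 0, 0, 0.056, 0], [0.45, 0, 0, 0.056, 0]],
])

```text
t: 23.5
tcp_pos: [558.0, 22.5, 44.1]
ee_rot: [0.0, 1.0, -0.0, 0.0]
force: [0.4, 0.6, 2.2]
gripper_width: 47.8
gripper_force: 62.0
```

Request:
drive_tool([
  [[0.45, 0, 0, 0.001, 0], [0.45, 0, 0, 0.0015, 0], [0.45, 0, 0, 0.0015, 0]],
])

```text
t: 23.8
tcp_pos: [558.5, 22.5, 44.0]
ee_rot: [0.0, 1.0, -0.0, 0.001]
force: [-6.4, 2.7, 21.5]
gripper_width: 48.2
gripper_force: 63.9
```

Seated at TCP 44, so the floor is at about 16. Release.

Request:
drive_tool([
  [[0.45, 0, 0, -0.0015, 0], [0.6, 0, 0, -0.0015, 0], [0.68, 0, 0, -0.0015, 0], [0.72, 0, 0, -0.0015, 0], [0.72, 0, 0, -0.0015, 0], [0.72, 0, 0, -0.012, 0], [0.72, 0, 0, -0.035, 0], [0.75, 0, 0, -0.07, 0], [0.75, 0, 0, -0.1, 0], [0.75, 0, 0, -0.12, 0], [0.75, 0, 0, -0.12, 0]],
])

```text
t: 24.9
tcp_pos: [559.0, 22.3, 166.1]
ee_rot: [0.0, 1.0, -0.0, 0.003]
force: [1.3, 0.2, 0.5]
gripper_width: 64.0
gripper_force: 0.0
```

```bash
python3 go.py 500,300,130,1.57; python3 - <<'E'
from fit import *
a=shot('top','t12.png');b=shot('scene','s12.png')
for n,im,bx in(('top',a,(180,222,425,475)),('scene',b,(265,325,435,490))):
    im=im.astype(int); box=np.zeros((400,640),bool); box[bx[0]:bx[1],bx[2]:bx[3]]=1
    red=box&(im[...,0]>110)&(im[...,1]<80); P=np.argwhere(red)
    print(n,red.sum(),P.min(0),P.max(0),fitcyl(n,red,(550,-362),52,62,32))
# medium_b: masks, candidates
for n,im in(('top',a),('scene',b)):
    for q in manip.regions_of('pot_medium_b',n):
        P=np.argwhere(q['pixels']); c=P.mean(0); 
        if c[1]<275: print(n,round(q['p'],2),len(P),fitcyl(n,q['pixels'],back(n,c,25)[:2],0,50,24.5), 'rgb',im[q['pixels']].mean(0).round())
E
```

```text
t 24.9 tcp [559.   22.3 166.1] yaw 1.57 w 64.0 F [1.3 0.2 0.5] gf 0.0 tilt -1.0
500,300,130,1.57 shift [0.0594 0.2776 0.0357] turn 0.0
top 366 [189 439] [210 460] (array([ 549.2, -359.5]), np.float64(0.82))
scene 461 [276 445] [298 470] (array([ 546.3, -358.4]), np.float64(0.79))
top 0.82 275 (array([505.4, 318. ]), np.float64(0.85)) rgb [223. 222. 217.]
top 0.77 292 (array([514.1, 406.1]), np.float64(0.86)) rgb [ 71. 154.  86.]
scene 0.86 349 (array([510.6, 318.6]), np.float64(0.96)) rgb [183. 180. 173.]
scene 0.75 321 (array([518.1, 408.8]), np.float64(0.91)) rgb [ 67. 141.  83.]
```

```bash
python3 - <<'E'
from fit import *
for n in('top','scene'):
    im=shot(n,n+'13.png')
    for q in manip.place_of('pot_medium_b',n): print(n,'place',np.round(q['pixel'],1),round(q['p'],2),back(n,q['pixel'],0).round(1))
    for q in manip.regions_of('pot_medium_b',n):
        P=np.argwhere(q['pixels'])
        if P[:,1].mean()<275: print(n,'mask',P.min(0),P.max(0),P.mean(0).round(1))
    for xy in((508,318),(503,300)):
        P=np.argwhere(sil(n,*xy,0,50,24.5)); print('pred',xy,P.min(0),P.max(0),P.mean(0).round(1))
A=cv2.imread('pics/top13.png');B=cv2.imread('pics/scene13.png')
c=lambda im,r,q,s=30:cv2.resize(im[r-s:r+s,q-s:q+s],(400,400),interpolation=cv2.INTER_CUBIC)
cv2.imwrite('pics/m13.png',np.hstack([c(A,208,205),c(B,180,240)]))
E
```

```text
top place [211.3 219.5] 0.61 [501.3 307.9   0. ]
top place [203.  187.2] 0.52 [523.9 406.5   0. ]
top place [195.3 317.9] 0.49 [557.4  13.8   0. ]
top mask [197 173] [214 194] [205.5 183.6]
pred (508, 318) [199 203] [217 224] [208.  213.6]
pred (503, 300) [201 209] [219 230] [209.9 219.7]
scene place [217.6 334.5] 0.88 [580.3  27.    0. ]
scene place [174.5 227.3] 0.56 [516.9 403.6   0. ]
scene place [186.1 246.9] 0.52 [517.7 318.6   0. ]
scene mask [159 216] [179 232] [168.7 224.4]
scene mask [173 236] [193 251] [182.6 243.8]
pred (508, 318) [171 234] [194 253] [182.4 243.8]
pred (503, 300) [175 238] [198 256] [186.2 247. ]
```

View pics/m13.png

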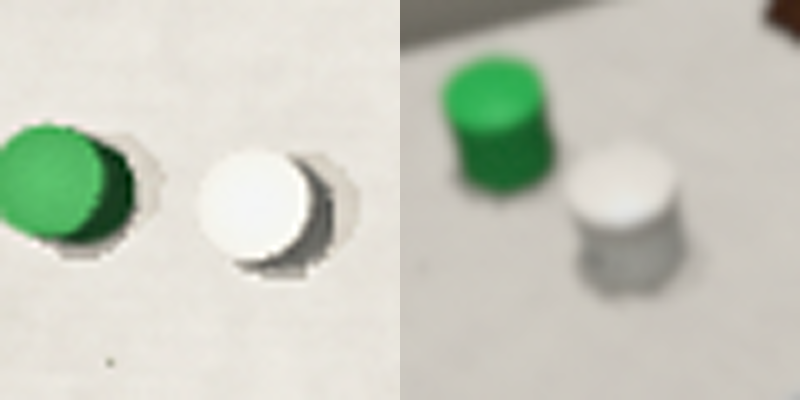

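```bash
python3 - <<'E'
from fit import *
print(back('top',(208.6,212.9),50),back('scene',(177.3,242.9),50), back('top',(178+180/6.667-.4,175+52/6.667-.4),50))
E
python3 go.py 507,316,110,1.57
```

```text
[504.35669492 314.23146299  50.        ] [507.20555267 315.8812504   50.        ] [513.63520294 402.71530674  50.        ]
t 25.4 tcp [557.7  22.4 161.9] yaw 1.57 w 64.1 F [-0.4 -0.  -0.4] gf 0.0 tilt -1.0
507,316,110,1.57 shift [0.0509 0.2935 0.0519] turn -0.0
```

The white lid is at (506,315), consistent across both cameras; the green pot is 88 mm away, clear of the fingers.

Request:
drive_tool([
  [[0.75, 0.005, 0.03, 0, 0], [0.75, 0.012, 0.07, 0, 0], [0.75, 0.02, 0.115, 0, 0], [0.75, 0.028, 0.16, 0, 0], [0.75, 0.036, 0.205, 0.01, 0], [0.75, 0.043, 0.245, 0.03, 0], [0.75, 0.049, 0.28, 0.045, 0], [0.75, 0.0515, 0.2925, 0.052, 0], [0.75, 0.0515, 0.2925, 0.052, 0], [0.75, 0.0515, 0.2925, 0.052, 0]],
])

```text
t: 26.4
tcp_pos: [506.8, 314.4, 110.5]
ee_rot: [0.0, 1.0, -0.0, 0.0]
force: [-0.3, -0.0, -1.0]
gripper_width: 64.5
gripper_force: 0.0
```

```bash
python3 go.py 506,315,28,1.57
```

```text
t 26.4 tcp [506.8 314.4 110.5] yaw 1.57 w 64.5 F [-0.3 -0.  -1. ] gf 0.0 tilt -1.0
506,315,28,1.57 shift [0.0008 0.0006 0.0825] turn 0.0
```

Request:
drive_tool([
  [[0.75, 0.0008, 0.0006, 0.02, 0], [0.75, 0.0008, 0.0006, 0.045, 0], [0.75, 0.0008, 0.0006, 0.065, 0], [0.75, 0.0008, 0.0006, 0.078, 0], [0.75, 0.0008, 0.0006, 0.0825, 0], [0.7, 0.0008, 0.0006, 0.0825, 0], [0.67, 0.0008, 0.0006, 0.0825, 0], [0.64, 0.0008, 0.0006, 0.0825, 0], [0.62, 0.0008, 0.0006, 0.0825, 0], [0.62, 0.0008, 0.0006, 0.0825, 0]],
])

```text
t: 27.4
tcp_pos: [505.9, 315.7, 28.2]
ee_rot: [0.0, 1.0, 0.0, 0.0]
force: [0.5, -0.2, -0.0]
gripper_width: 52.7
gripper_force: 0.0
```

Request:
drive_tool([
  [[0.6, 0, 0, 0.0, 0], [0.58, 0, 0, 0.0, 0], [0.55, 0, 0, 0.0, 0], [0.5, 0, 0, 0.0, 0], [0.45, 0, 0, 0.0, 0], [0.45, 0, 0, 0.0, 0]],
])

```text
t: 28.0
tcp_pos: [505.9, 315.7, 28.4]
ee_rot: [0.0, 1.0, 0.0, 0.0]
force: [-3.9, -0.2, 9.2]
gripper_width: 48.0
gripper_force: 60.1
```

Request:
drive_tool([
  [[0.45, 0, 0, -0.002, 0], [0.45, 0, 0, -0.006, 0], [0.45, 0, 0, -0.015, 0], [0.45, 0, 0, -0.035, 0], [0.45, 0, 0, -0.06, 0], [0.45, 0, 0, -0.085, 0], [0.45, 0, 0, -0.1, 0], [0.45, 0, 0, -0.1, 0]],
])

```text
t: 28.8
tcp_pos: [506.6, 315.9, 130.1]
ee_rot: [0.0, 1.0, 0.001, 0.002]
force: [-0.2, 0.5, -1.7]
gripper_width: 47.9
gripper_force: 61.8
```

```bash
python3 go.py 472.5,131,100,1.57
```

```text
t 28.8 tcp [506.6 315.9 130.1] yaw 1.57 w 47.9 F [-0.2  0.5 -1.7] gf 61.8 tilt -1.0
472.5,131,100,1.57 shift [ 0.034  -0.185   0.0298] turn 0.0
```

Request:
drive_tool([
  [[0.45, 0.004, -0.02, 0, 0], [0.45, 0.01, -0.055, 0, 0], [0.45, 0.017, -0.095, 0, 0], [0.45, 0.024, -0.135, 0, 0], [0.45, 0.03, -0.165, 0.015, 0], [0.45, 0.0335, -0.181, 0.025, 0], [0.45, 0.034, -0.185, 0.03, 0], [0.45, 0.034, -0.185, 0.03, 0], [0.45, 0.034, -0.185, 0.03, 0]],
])

```text
t: 29.7
tcp_pos: [471.8, 131.3, 97.8]
ee_rot: [0.0, 1.0, 0.0, -0.0]
force: [-0.3, 0.2, -0.6]
gripper_width: 48.0
gripper_force: 61.9
```

```bash
python3 go.py 472.5,131,44,1.57
```

```text
t 29.7 tcp [471.8 131.3  97.8] yaw 1.57 w 48.0 F [-0.3  0.2 -0.6] gf 61.9 tilt -1.0
472.5,131,44,1.57 shift [-0.0007 -0.0003  0.0538] turn 0.0
```

Request:
drive_tool([
  [[0.45, 0, 0, 0.012, 0], [0.45, -0.0005, 0, 0.028, 0], [0.45, -0.0005, 0, 0.04, 0], [0.45, -0.0005, 0, 0.047, 0], [0.45, -0.0005, 0, 0.05, 0], [0.45, -0.0005, 0, 0.052, 0], [0.45, -0.0005, 0, 0.053, 0], [0.45, -0.0005, 0, 0.054, 0], [0.45, -0.0005, 0, 0.055, 0], [0.45, -0.0005, 0, 0.055, 0]],
])

```text
t: 30.7
tcp_pos: [472.8, 130.8, 44.2]
ee_rot: [0.0, 1.0, 0.0, 0.001]
force: [-5.2, 0.3, 20.7]
gripper_width: 47.7
gripper_force: 64.2
```

Seated at the same height as the other medium pot. Release and go for the large pot.

Request:
drive_tool([
  [[0.45, 0, 0, -0.0015, 0], [0.6, 0, 0, -0.0015, 0], [0.68, 0, 0, -0.0015, 0], [0.72, 0, 0, -0.0015, 0], [0.72, 0, 0, -0.0015, 0], [0.72, 0, 0, -0.012, 0], [0.72, 0, 0, -0.035, 0], [0.8, 0, 0, -0.07, 0], [0.9, 0, 0, -0.1, 0], [1, 0, 0, -0.12, 0], [1, 0, 0, -0.12, 0]],
])

```text
t: 31.8
tcp_pos: [473.2, 130.8, 166.4]
ee_rot: [0.0, 1.0, 0.0, 0.002]
force: [-0.0, 0.6, -1.1]
gripper_width: 85.5
gripper_force: 0.0
```

```bash
python3 go.py 548,-359.5,130,1.57; python3 - <<'E'
from fit import *
# seated mediums check in scene + top large fit
a=shot('top','t14.png').astype(int); box=np.zeros((400,640),bool); box[180:222,425:475]=1
red=box&(a[...,0]>110)&(a[...,1]<80); K=cv2.convexHull(np.argwhere(red)[:,::-1].astype(np.int32))
(c,r)=cv2.minEnclosingCircle(K); print(c,r,back('top',c[::-1],60))
E
```

```text
t 31.8 tcp [473.2 130.8 166.4] yaw 1.57 w 85.5 F [-0.   0.6 -1.1] gf 0.0 tilt -1.0
548,-359.5,130,1.57 shift [-0.075  -0.4902  0.0365] turn 0.0
(448.9117736816406, 198.85293579101562) 11.147510528564453 [ 548.83236248 -360.29736449   60.        ]
```

Request:
drive_tool([
  [[1, -0.004, -0.03, 0, 0], [1, -0.01, -0.07, 0, 0], [1, -0.017, -0.115, 0, 0], [1, -0.024, -0.16, 0, 0], [1, -0.031, -0.205, 0, 0], [1, -0.038, -0.25, 0, 0], [1, -0.045, -0.295, 0, 0], [1, -0.052, -0.34, 0, 0], [1, -0.059, -0.385, 0, 0], [1, -0.066, -0.43, 0, 0], [1, -0.072, -0.47, 0.02, 0], [1, -0.075, -0.49, 0.036, 0]],
])

```text
t: 33.05
tcp_pos: [546.1, -362.4, 124.8]
ee_rot: [0.001, 1.0, 0.0, -0.001]
force: [0.0, 0.6, -0.1]
gripper_width: 85.8
gripper_force: 0.0
```

Request:
drive_tool([
  [[1, 0, 0, 0, 0], [1, 0, 0, 0, 0], [1, 0, 0, 0, 0]],
])

```text
t: 33.35
tcp_pos: [546.8, -358.6, 127.3]
ee_rot: [0.0, 1.0, -0.0, 0.0]
force: [1.1, -0.0, -0.0]
gripper_width: 85.3
gripper_force: 0.0
```

```bash
python3 go.py 548,-359.5,40,1.57
```

```text
t 33.4 tcp [ 546.8 -358.6  127.3] yaw 1.571 w 85.3 F [ 1.1 -0.  -0. ] gf 0.0 tilt -1.0
548,-359.5,40,1.57 shift [-0.0011 -0.0008  0.0873] turn 0.001
```

Request:
drive_tool([
  [[1, -0.0005, -0.0005, 0.02, 0], [1, -0.0005, -0.0005, 0.04, 0], [1, -0.0005, -0.0005, 0.06, 0], [1, -0.0005, -0.0005, 0.075, 0], [1, -0.0005, -0.0005, 0.085, 0], [0.93, -0.0005, -0.0005, 0.087, 0], [0.87, -0.0005, -0.0005, 0.087, 0], [0.82, -0.0005, -0.0005, 0.087, 0], [0.79, -0.0005, -0.0005, 0.087, 0], [0.79, -0.0005, -0.0005, 0.087, 0]],
])

```text
t: 34.35
tcp_pos: [547.4, -360.1, 40.4]
ee_rot: [0.0, 1.0, -0.0, 0.0]
force: [0.7, 0.1, 0.1]
gripper_width: 67.7
gripper_force: 0.0
```

Request:
drive_tool([
  [[0.77, 0, 0, 0.0, 0], [0.74, 0, 0, 0.0, 0], [0.7, 0, 0, 0.0, 0], [0.65, 0, 0, 0.0, 0], [0.6, 0, 0, 0.0, 0], [0.6, 0, 0, 0.0, 0]],
])

```text
t: 34.95
tcp_pos: [547.4, -360.2, 40.8]
ee_rot: [0.0, 1.0, -0.0, 0.0]
force: [-3.7, 1.5, 10.6]
gripper_width: 61.8
gripper_force: 63.9
```

Request:
drive_tool([
  [[0.6, 0, 0, -0.002, 0], [0.6, 0, 0, -0.006, 0], [0.6, 0, 0, -0.015, 0], [0.6, 0, 0, -0.035, 0], [0.6, 0, 0, -0.06, 0], [0.6, 0, 0, -0.09, 0], [0.6, 0, 0, -0.12, 0], [0.6, 0, 0, -0.13, 0], [0.6, 0, 0, -0.13, 0]],
])

```text
t: 35.85
tcp_pos: [547.7, -360.3, 171.5]
ee_rot: [0.0, 1.0, -0.001, 0.001]
force: [-0.1, 0.5, -1.2]
gripper_width: 61.6
gripper_force: 65.3
```

```bash
python3 go.py 570,119.6,130,1.57
```

```text
t 35.9 tcp [ 547.7 -360.3  171.5] yaw 1.57 w 61.6 F [-0.1  0.5 -1.2] gf 65.3 tilt -1.0
570,119.6,130,1.57 shift [-0.0219  0.4799  0.0407] turn 0.0
```

Request:
drive_tool([
  [[0.6, -0.001, 0.02, 0, 0], [0.6, -0.003, 0.06, 0, 0], [0.6, -0.005, 0.105, 0, 0], [0.6, -0.007, 0.15, 0, 0], [0.6, -0.009, 0.195, 0, 0], [0.6, -0.011, 0.24, 0, 0], [0.6, -0.013, 0.285, 0, 0], [0.6, -0.015, 0.33, 0, 0], [0.6, -0.017, 0.375, 0, 0], [0.6, -0.019, 0.42, 0.01, 0], [0.6, -0.021, 0.46, 0.025, 0], [0.6, -0.022, 0.48, 0.04, 0]],
])

```text
t: 37.05
tcp_pos: [568.2, 123.6, 127.7]
ee_rot: [-0.001, 1.0, 0.0, -0.001]
force: [1.0, -0.1, -0.5]
gripper_width: 61.4
gripper_force: 65.4
```

Request:
drive_tool([
  [[0.6, 0, 0, 0, 0], [0.6, 0, 0, 0, 0], [0.6, 0, 0, 0, 0]],
])

```text
t: 37.35
tcp_pos: [569.4, 119.5, 129.7]
ee_rot: [0.001, 1.0, -0.0, -0.0]
force: [-0.5, -0.0, -0.8]
gripper_width: 61.6
gripper_force: 65.5
```

```bash
python3 go.py 570,119.6,60,1.57; python3 - <<'E'
from fit import *
b=shot('scene','s15.png').astype(int); box=np.zeros((400,640),bool); box[140:240,260:350]=1
red=box&(b[...,0]>100)&(b[...,1]<75)&(b[...,2]<75); P=np.argwhere(red); print(len(P),P.min(0) if len(P) else 0,P.max(0))
s=sil('scene',570,120,142,152,32); print(np.argwhere(s).min(0),np.argwhere(s).max(0))
E
```

```text
t 37.4 tcp [569.4 119.5 129.7] yaw 1.57 w 61.6 F [-0.5 -0.  -0.8] gf 65.5 tilt -1.0
570,119.6,60,1.57 shift [-0.0006  0.0001  0.0697] turn -0.0
246 [162 296] [179 312]
[161 294] [180 318]
```

Request:
drive_tool([
  [[0.6, -0.0005, 0, 0.015, 0], [0.6, -0.0005, 0, 0.035, 0], [0.6, -0.0005, 0, 0.052, 0], [0.6, -0.0005, 0, 0.062, 0], [0.6, -0.0005, 0, 0.067, 0], [0.6, -0.0005, 0, 0.07, 0], [0.6, -0.0005, 0, 0.0715, 0], [0.6, -0.0005, 0, 0.0725, 0], [0.6, -0.0005, 0, 0.0735, 0], [0.6, -0.0005, 0, 0.0735, 0]],
])

```text
t: 38.4
tcp_pos: [570.4, 120.1, 56.7]
ee_rot: [0.0, 1.0, -0.0, 0.0]
force: [0.9, 0.5, 0.8]
gripper_width: 62.0
gripper_force: 65.5
```

Request:
drive_tool([
  [[0.6, 0, 0, 0.001, 0], [0.6, 0, 0, 0.0015, 0], [0.6, 0, 0, 0.0015, 0]],
])

```text
t: 38.7
tcp_pos: [570.5, 120.1, 56.6]
ee_rot: [0.0, 1.0, -0.0, 0.001]
force: [-8.4, -0.4, 20.6]
gripper_width: 61.7
gripper_force: 67.5
```

Seated. Release, rise and back away for a check.

Request:
drive_tool([
  [[0.6, 0, 0, -0.0015, 0], [0.75, 0, 0, -0.0015, 0], [0.85, 0, 0, -0.0015, 0], [0.95, 0, 0, -0.0015, 0], [0.95, 0, 0, -0.0015, 0], [0.95, 0, 0, -0.0015, 0], [0.95, 0, 0, -0.015, 0], [0.95, 0, 0, -0.04, 0], [0.95, 0, 0, -0.08, 0], [0.95, 0, 0, -0.12, 0], [0.95, 0, 0, -0.15, 0], [0.95, 0, 0, -0.17, 0]],
])

```text
t: 39.9
tcp_pos: [570.4, 120.1, 228.7]
ee_rot: [0.0, 1.0, 0.0, 0.002]
force: [0.8, 0.3, 0.1]
gripper_width: 81.3
gripper_force: 0.0
```

Request:
drive_tool([
  [[0.95, 0.01, 0.04, 0, 0], [0.95, 0.02, 0.08, 0, 0], [0.95, 0.03, 0.125, 0, 0], [0.95, 0.04, 0.17, 0, 0], [0.95, 0.05, 0.215, 0, 0], [0.95, 0.06, 0.26, 0, 0], [0.95, 0.07, 0.3, 0, 0], [0.95, 0.07, 0.32, 0, 0], [0.95, 0.07, 0.32, 0, 0], [0.95, 0.07, 0.32, 0, 0]],
])

```text
t: 40.9
tcp_pos: [500.2, 440.1, 225.3]
ee_rot: [0.0, 1.0, -0.0, 0.0]
force: [0.8, -0.5, 0.0]
gripper_width: 81.2
gripper_force: 0.0
```

```bash
python3 go.py; python3 - <<'E'
from fit import *
a=shot('top','t16.png');b=shot('scene','s16.png')
c=lambda im,r,q,s=40:cv2.resize(im[r-s:r+s,q-s:q+s,::-1],(300,300),interpolation=cv2.INTER_CUBIC)
cv2.imwrite('pics/m16.png',np.vstack([np.hstack([c(a,210,297),c(b,215,310)]),np.hstack([c(a,225,388),c(b,285,385)])]))
E
```

```text
t 40.9 tcp [500.2 440.1 225.3] yaw 1.571 w 81.2 F [ 0.8 -0.5  0. ] gf 0.0 tilt -1.0
```

View pics/m16.png

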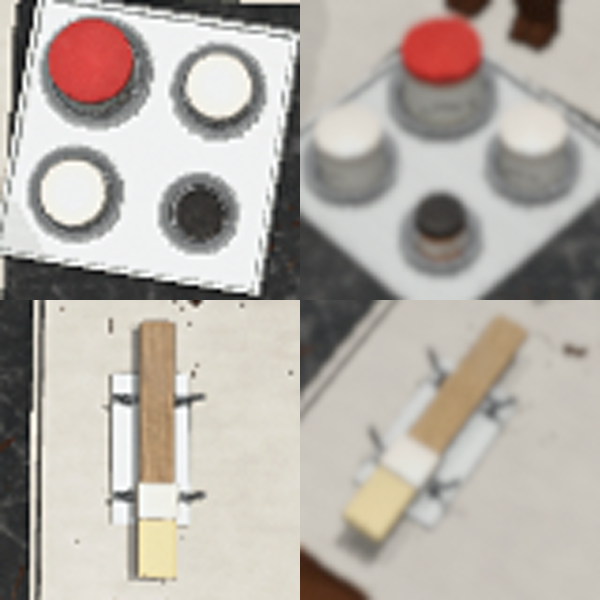

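The final picture shows all four pots concentric and upright in the cups of their size. The brush lies centred across both cradles, end to end 320–578 against plate 374–524.

```bash
python3 -c "
from plant import manip
print(manip.job_done())"
```

```text
the job is handed in; nothing more can be done
None
```

The job is handed in: in the last pictures all four pots stand upright in the cups of their size and the brush lies centred across both cradles, at about 41 s of the 138 s allowed; no verdict was returned.

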